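# Find the ore tin by its weight and pack it under a cover

### The job

Three sealed sample tins on the bench look alike, but one holds ore and is far heavier than the others: find it by feeling their weight, set it upright in the round steel canister, and put the loose cover on so that it sits fully home and level. Leave the two light tins standing upright on the bench, set tins and cover down rather than dropping them, and leave the rock and the bottle alone.

Things in the scene. Friction and masses are not known exactly. Their poses are not given: they have to be found in the camera images.
- tin_a: Sealed square aluminium tin, 56 x 56 mm, 48 mm high (its top band looks 1 mm wider), blank paper dot on top, upright. Origin: centre of its underside; z up; x, y square to its sides. The three tins look the same: one holds ore and weighs about 0.55 kg (0.50 to 0.60), the other two about 0.135 kg each; which is which changes from run to run. Contents may shift 1.5 mm inside.
- tin_b: Sealed square aluminium tin, 56 x 56 mm, 48 mm high (its top band looks 1 mm wider), blank paper dot on top, upright. Origin: centre of its underside; z up; x, y square to its sides. The three tins look the same: one holds ore and weighs about 0.55 kg (0.50 to 0.60), the other two about 0.135 kg each; which is which changes from run to run. Contents may shift 1.5 mm inside.
- tin_c: Sealed square aluminium tin, 56 x 56 mm, 48 mm high (its top band looks 1 mm wider), blank paper dot on top, upright. Origin: centre of its underside; z up; x, y square to its sides. The three tins look the same: one holds ore and weighs about 0.55 kg (0.50 to 0.60), the other two about 0.135 kg each; which is which changes from run to run. Contents may shift 1.5 mm inside.
- canister: Open round steel canister, fixed to the bench: outer diameter 140 mm, inner diameter 130 mm, 66 mm high, wall 5 mm, floor 5 mm thick (the inside is 61 mm deep). Origin: centre of its underside, on the bench; z up. It stands on the left or on the right of the tins.
- canister_rim (a point): Centre of the canister's mouth, at the height of its rim (66 mm above the bench).
- cover: Loose steel cover, 0.22 kg, flat on the bench, knob up. Origin: centre of its underside; z up. From below: lip, diameter 121 mm, 6 mm thick; disc, diameter 144 mm, 4 mm thick; central black upright knob, diameter 26 mm, 10 to 42 mm above the origin. Seated, the disc rests on the rim, the lip inside it with 4.5 mm play all round, the origin 6 mm below the rim, clear of the tin.
- rock: Grey stone with a white vein, about 95 x 70 x 70 mm, 0.7 kg, on the far side of the bench; origin: centre of its underside. A bystander.
- bottle: Purple drinking bottle, diameter 68 mm, 190 mm tall, upright on the far side of the bench; origin: centre of its underside. A bystander.
Things that resemble listed ones, but are neither listed nor needed, are in the scene too. Leave any blue or red look-alike of the cover alone.

How it is judged:
By the outcome, as a careful person would: the job done as asked, in the order asked, and still so for the second after the job is handed in, with the robot touching nothing.
It also fails if it takes over 72 s, if anything falls off the work surface, if the arm or the gripper's body presses on something with over 40 N, if the wrist force passes 120 N, or if a joint passes its speed limit or range.

### The arm

A 7-joint arm with a two-finger parallel gripper is mounted at the origin on the work surface. World frame = base frame: x ahead of the robot, y to its left, z up, the work surface at z = 0. Lengths are in m, angles in rad, forces in N, time in s.
With the tool pointing down it reaches from about 0.35 to 0.9 m from the base axis. Payload 8.1 kg.
Tool frame: the origin (TCP) lies at the very end of the fingers, on their centre line; the grasp point (between the pads) lies 19 mm behind it; z points along the fingers, y is the line along which they close (so a half turn about z gives the same grasp; the last joint's range is limited). The gripper opens to 92 mm and grips with 3 to 60 N. Pads are 19 mm wide; open, the fingers measure 130 mm over their backs; the gripper's body (75 mm by 190 mm) begins 47 mm behind the grasp point.
Start: joints at [1.114, 0.434, 0.025, 1.573, -0.012, 1.134, -0.075], TCP at [0.217, -0.586, 0.227] pointing down, gripper open.
Joint ranges: [-2.62, 2.62], [-0.44, 2.09], [-1.27, 1.32], [0.08, 2.57], [-1.32, 4.46], [0.12, 2], [-2.74, 2.74]. Speed limits (rad/s): [2.22, 2.22, 3.01, 3.01, 3.14, 3.14, 3.14].

### API

Orientations are given as a rotation vector (axis times angle).
In Python, from cell import arm gives the robot as it stands.
- The arm moves only by the tool carry_out, never from a script. Its argument "commands" is a list of rows, each a list of 7 numbers: the opening, from 0 (shut) to 1 (fully open), then the shift along the tool's x, y, z each as a share of 0.025 m, from -1 to 1, then the turn, a rotation vector about the tool's x, y, z each as a share of 0.1 rad, from -1 to 1. A call has 1 to 8 rows; each row shifts and turns the commanded pose from where the row before left it, along the tool's axes as they then stand; what a row does not reach is not made up. A row lasts 1/10 s, in which the tool goes at most 50 mm and 8.59 degrees, less where a joint would pass 70% of its speed; a pose out of reach is approached as far as the arm can. A call with a number of a shift or a turn outside -1 to 1 is refused whole. A call with a gripper value outside its range is refused whole. The fingers move at their own pace and stop on an object; "squeeze" is the grip in N (left out, the last holds). Time passes only in rows, so rows that do not move let the fingers close. It gives the time, the measured TCP pose, the force, the opening and the grip force at its end, in the units of the state.
- arm.observe(): the state, without advancing time (a new reading comes with each control period).
- arm.get_image(name): name is "side" or "top" or "wrist"; returns a dict with "pixels" (480x640x3 uint8, red, green, blue), "range_z" (480x640 float32, m along the optical axis (not along the pixel's ray), 0 where there is no reading), "mtx" (3x3 intrinsics, pixels), "k1" (the pictures are not rectified: a ray, as slopes to the right and down, at radius r is drawn at 1 + k1 r^2 times it, then the intrinsics apply), "R" (3x3) and "t" (3): a world point X has camera coordinates R X + t; the wrist camera has in their place "tool_from_camera" (4x4, takes a point from camera to tool coordinates, whose origin is the TCP and whose axes are the flange's). Camera axes: x right, y down, z forward; pixel columns grow to the right and rows downward; lengths in m; the calibration is good to about 2 mm. A picture is of the moment at which its call begins: read the wrist's pose just before it.
- arm.sign_off(): hands the job in; it is judged then, once.
The state is a dict: "clock": time; "joints": joint angles; "dq": joint speeds; "joint_efforts": joint torques, N m; "position": TCP position; "ee_rot": TCP orientation; "force": force on the tool from outside, world axes, zero at the start; "ft_torque": the same for the moment, N m; "width": opening from 0.0 (shut) to 1.0 (fully open); "gripper_force": force on a finger pad.
Only numpy, scipy, OpenCV 4.12 (cv2) and the standard library are available. Lean on these libraries where they do the work, as an engineer would, in place of code of your own. Each camera call takes 0.05 s, during which the arm holds its last target. There are 200 camera calls.

## Working session

There is one attempt and no reset: what is moved stays moved. The work goes in short steps, Python scripts to look and compute and a tool call to move; the robot and the scene stay as the last step left them, time stands still between calls to the robot, and variables do not carry over. Pictures are saved under pics/ and viewed, at most 10 in all, crops included, and the job is handed in when it is done.

Besides the shell and the picture viewer there is one more tool, called after ">>>" as name([rows], argument=value, ...), one row to a line, values as JSON. carry_out: Moves the arm, as the interface text tells. Shift numbers are shares of 0.025 m and turn numbers shares of 0.1 rad, none past 1 either way. Its arguments: {"type":"object","properties":{"commands":{"type":"array"},"squeeze":{"type":"number"}},"required":["commands"]}

```bash
ls; mkdir -p pics; cat > h.py <<'E'
import numpy as np, cv2
from cell import arm
from scipy.spatial.transform import Rotation as Ro
def grab(n):
    s=arm.observe(); im=arm.get_image(n)
    if n=="wrist":
        T=np.eye(4);T[:3,:3]=Ro.from_rotvec(s["ee_rot"]).as_matrix();T[:3,3]=s["position"]
        W=T@np.array(im["tool_from_camera"]); im["R"]=W[:3,:3].T; im["t"]=-W[:3,:3].T@W[:3,3]
    return im
def rays(im,uv):
    uv=np.asarray(uv,float).reshape(-1,2); K=np.array(im["mtx"]); 
    d=(uv-[K[0,2],K[1,2]])/[K[0,0],K[1,1]]; s=d.copy()
    for _ in range(20): s=d/(1+im["k1"]*(s**2).sum(1,keepdims=True))
    return np.c_[s,np.ones(len(s))]
def onplane(im,uv,z):
    R=np.array(im["R"]);t=np.array(im["t"]).ravel(); c=-R.T@t; d=rays(im,uv)@R
    return c+d*((z-c[2])/d[:,2])[:,None]
def cloud(im):
    v,u=np.mgrid[:480,:640]; p=rays(im,np.c_[u.ravel(),v.ravel()])*im["range_z"].reshape(-1,1)
    return ((p-np.array(im["t"]).ravel())@np.array(im["R"])).reshape(480,640,3)
E
python3 - <<'E'
from h import *
print(arm.observe())
for n in ("top","side"):
    im=grab(n); cv2.imwrite(f"pics/{n}0.png",im["pixels"][...,::-1]); print(n,im["mtx"],im["k1"],im["R"],im["t"])
E
```

```text
pics
{'clock': 0.0, 'joints': array([ 1.11440715,  0.43524131,  0.02499597,  1.57410649, -0.01163528,
        1.1340166 , -0.07512407]), 'dq': array([-0.00023141,  0.00166563,  0.00046925, -0.0011287 , -0.00074607,
       -0.00076224,  0.00182774]), 'joint_efforts': array([-3.22214055e-04, -6.67855310e+01,  9.84111093e-01, -3.14469302e+01,
       -6.07887260e-02,  4.28579771e-02,  9.12290625e-05]), 'position': array([ 0.21629564, -0.58581926,  0.22593023]), 'ee_rot': array([-3.09105405e+00, -5.52359370e-01,  6.41461221e-04]), 'force': array([ 0.01267764, -0.22118844,  0.97908924]), 'ft_torque': array([ 0.04978517, -0.02034911, -0.04030226]), 'gripper_force': 0.0, 'width': 0.9953871061309597}
top [[470.2029495    0.         319.42328144]
 [  0.         470.2029495  244.53083511]
 [  0.           0.           1.        ]] 0.03563270060775534 [[-0.0300308  -0.99942401 -0.01580534]
 [-0.98885211  0.03201286 -0.14541897]
 [ 0.14584118  0.0112621  -0.98924391]] [-0.02599304  0.53227221  1.08076866]
side [[487.99045903   0.         314.278855  ]
 [  0.         487.99045903 250.48446371]
 [  0.           0.           1.        ]] -0.12388119647661539 [[-0.83716222 -0.54677002 -0.01421167]
 [-0.30328606  0.48567211 -0.81984155]
 [ 0.45516699 -0.68203017 -0.57241406]] [0.38595382 0.23384659 0.88525178]
```

View pics/top0.png

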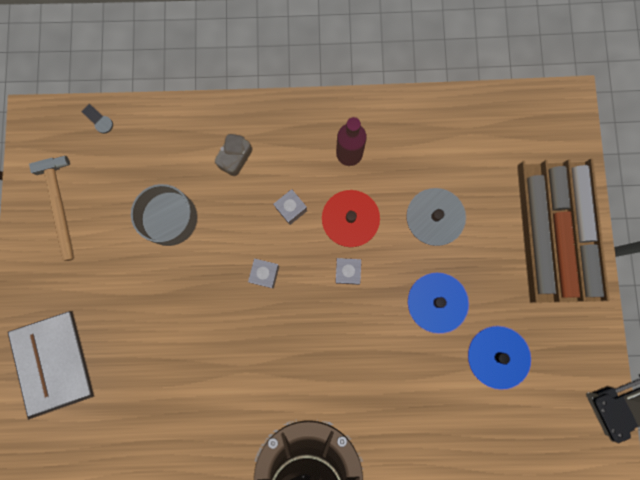

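View pics/side0.png

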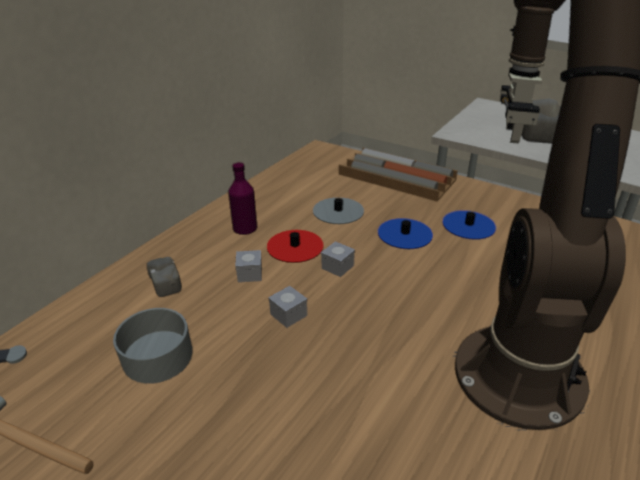

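Top view: the tins are at (290,206), (263,273) and (348,271), and the canister is at (164,215). The cover candidates are grey (437,216), red (351,218), blue (438,303) and blue (499,357). The grey one fits: it is bare steel with a black knob, while the coloured ones are the look-alikes to avoid. I'll confirm it in a crop while measuring.

```bash
python3 - <<'E'
from h import *
im=grab("top"); P=cloud(im); px=im["pixels"]; hsv=cv2.cvtColor(px,cv2.COLOR_RGB2HSV)
cv2.imwrite("pics/cov.png",cv2.resize(px[140:300,300:500,::-1],(800,640)[:2] if 0 else (750,600),interpolation=cv2.INTER_CUBIC))
def comps(m,amin):
    n,l,st,c=cv2.connectedComponentsWithStats(m.astype(np.uint8)); return [(l==i) for i in range(1,n) if st[i,4]>amin]
grey=hsv[...,1]<70
for (u,v) in [(290,206),(263,273),(348,271)]:
    w=np.zeros((480,640),bool); w[v-25:v+25,u-25:u+25]=1
    m=comps(w&(P[...,2]>.038)&(P[...,2]<.06)&grey,80)[0]
    c=cv2.findContours(m.astype(np.uint8),0,1)[0]; c=max(c,key=cv2.contourArea)
    q=onplane(im,c.reshape(-1,2),.048)
    r=cv2.minAreaRect((q[:,:2]*1000).astype(np.float32))
    d=w&(hsv[...,2]>np.percentile(hsv[...,2][m],75))&m&(hsv[...,1]<40)
    print("tin",r,"z",np.median(P[m][:,2]),"medxy",P[m].mean(0))
# canister rim
def circ(u,v,h,lo,hi,z):
    w=np.zeros((480,640),bool); w[v-h:v+h,u-h:u+h]=1
    m=w&(P[...,2]>lo)&(P[...,2]<hi)
    c=max(cv2.findContours(m.astype(np.uint8),0,1)[0],key=cv2.contourArea)
    q=onplane(im,c.reshape(-1,2),z)
    print((u,v),cv2.minEnclosingCircle((q[:,:2]*1000).astype(np.float32)),cv2.fitEllipse((q[:,:2]*1000).astype(np.float32)),m.sum(),np.median(P[m][:,2]))
circ(164,215,45,.055,.08,.066)
circ(437,216,40,.004,.02,.010)
circ(437,216,20,.033,.055,.042)
print(P[214,420],P[214,455], hsv[225,445])
E
```

```text
tin ((626.681640625, 25.36387062072754), (58.9649772644043, 58.04436111450195), 37.87245178222656) z 0.048469934720302935 medxy [0.62646292 0.0253548  0.04842398]
tin ((467.2651062011719, 91.95010375976562), (58.35152053833008, 57.74500274658203), 74.9209976196289) z 0.04841909592717852 medxy [0.46704824 0.09183188 0.04825241]
tin ((466.3702087402344, -107.59656524658203), (56.16801452636719, 58.51191329956055), 87.54320526123047) z 0.048689544294153154 medxy [ 0.46600808 -0.10788569  0.0486007 ]
(164, 215) ((613.4368896484375, 326.6424560546875), 71.81182098388672) ((614.1665649414062, 327.30938720703125), (136.60870361328125, 140.83013916015625), 157.43911743164062) 560 0.06451148590604805
(437, 216) ((596.305419921875, -328.4423522949219), 74.4361343383789) ((596.1583862304688, -328.305908203125), (141.1353302001953, 142.2852325439453), 38.553070068359375) 2665 0.009995484668603526
(437, 216) ((595.0405883789062, -327.5767517089844), 13.390668869018555) ((595.1036376953125, -327.1214904785156), (24.089744567871094, 25.45661163330078), 57.91232681274414) 97 0.041556284088424524
[ 0.60350163 -0.29155125  0.00815248] [ 0.59948113 -0.37519248  0.01340657] [103  18 127]
```

View pics/cov.png

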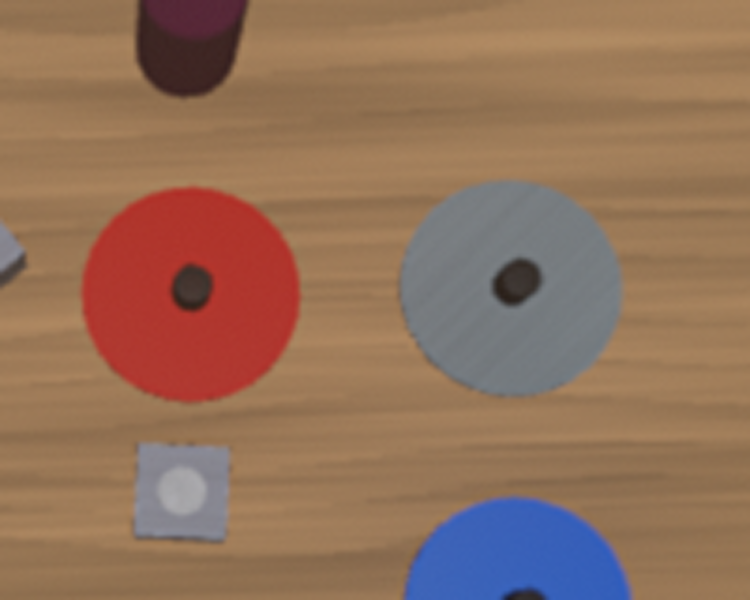

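The crop shows the grey cover with its knob at about (517,282), next to the red one at (192,287). The grey one is the target. I'll start with the nearest tin, at (0.466, -0.108).

>>> carry_out([
  [1,0,0,0,0,0,1],
  [1,0,0,0,0,0,1],
  [1,0,0,0,0,0,1],
  [1,0,0,0,0,0,0.98],
  [1,0.46,-0.98,0,0,0,0],
  [1,0.46,-0.98,0,0,0,0],
  [1,0.46,-0.98,0,0,0,0],
  [1,0.46,-0.98,0,0,0,0],
], squeeze=25)

```text
clock: 0.95
position: [0.2671, -0.4893, 0.2264]
ee_rot: [-3.14, 0.07, 0.0]
force: [0.6, 0.6, -0.1]
width: 1.001
gripper_force: 0.0
```

>>> carry_out([
  [1,0.46,-0.98,0,0,0,0],
  [1,0.46,-0.98,0,0,0,0],
  [1,0.46,-0.98,0,0,0,0],
  [1,0.46,-0.98,0,0,0,0],
  [1,0.46,-0.98,0,0,0,0],
  [1,0.46,-0.98,0,0,0,0],
  [1,0.46,-0.98,0,0,0,0],
  [1,0.46,-0.98,0,0,0,0],
])

```text
clock: 1.75
position: [0.3676, -0.2976, 0.2266]
ee_rot: [-3.141, 0.07, 0.0]
force: [-0.0, -0.5, -0.9]
width: 1.001
gripper_force: 0.0
```

>>> carry_out([
  [1,0.46,-0.98,0,0,0,0],
  [1,0.46,-0.98,0,0,0,0],
  [1,0.46,-0.98,0,0,0,0],
  [1,0.46,-0.98,0,0,0,0],
  [1,0.46,-0.98,0,0,0,0],
  [1,0.46,-0.98,0,0,0,0],
  [1,0.46,-0.98,0,0,0,0],
  [1,0.46,-0.98,0,0,0,0],
])

```text
clock: 2.55
position: [0.4682, -0.106, 0.2266]
ee_rot: [3.141, -0.07, -0.0]
force: [-0.6, -0.2, -0.3]
width: 1.001
gripper_force: 0.0
```

```bash
cat >> h.py <<'E'
def pose():
    s=arm.observe(); R=Ro.from_rotvec(s["ee_rot"]).as_matrix(); return s["position"],R,s
def delta(x,y,z,yawdeg):
    p,R,s=pose(); yaw=np.degrees(np.arctan2(R[1,0],R[0,0])); f=np.radians(yawdeg)
    d=np.array([x,y,z])-p; print("clock %.2f pos %s yaw %.2f tilt %s"%(s["clock"],p.round(4),yaw,R[:2,2].round(4)))
    print("turn z shares %.2f; then tool shares %s"%(-np.radians(yawdeg-yaw)/.1,(np.array([d[0]*np.cos(f)+d[1]*np.sin(f),d[0]*np.sin(f)-d[1]*np.cos(f),-d[2]])/.025).round(2)))
def rect(im,x,y,rad=.06,lo=.038,hi=.06,z=.048):
    P=cloud(im); m=(P[...,2]>lo)&(P[...,2]<hi)&(np.hypot(P[...,0]-x,P[...,1]-y)<rad)
    c=max(cv2.findContours(m.astype(np.uint8),0,1)[0],key=cv2.contourArea)
    q=onplane(im,c.reshape(-1,2),z)[:,:2].astype(np.float32)*1000
    print("rect",cv2.minAreaRect(q),"circ",cv2.minEnclosingCircle(q)[0:2],"px",c.reshape(-1,2).min(0),c.reshape(-1,2).max(0),"z",np.median(P[m][:,2]).round(4))
    return c
E
python3 - <<'E'
from h import *
im=grab("wrist"); cv2.imwrite("pics/w1.png",im["pixels"][...,::-1])
try: rect(im,.4663,-.1075)
except Exception as e: print(e)
delta(.4663,-.1075,.015,-2.5)
E
```

```text
rect ((464.2052307128906, -106.247802734375), (57.568660736083984, 58.92645263671875), 85.26582336425781) circ ((463.99151611328125, -106.51006317138672), 40.22610855102539) px [292 192] [354 253] z 0.0489
clock 2.60 pos [ 0.4704 -0.1012  0.2268] yaw -2.26 tilt [0.0014 0.0023]
turn z shares 0.04; then tool shares [-0.15  0.26  8.47]
```

View pics/w1.png

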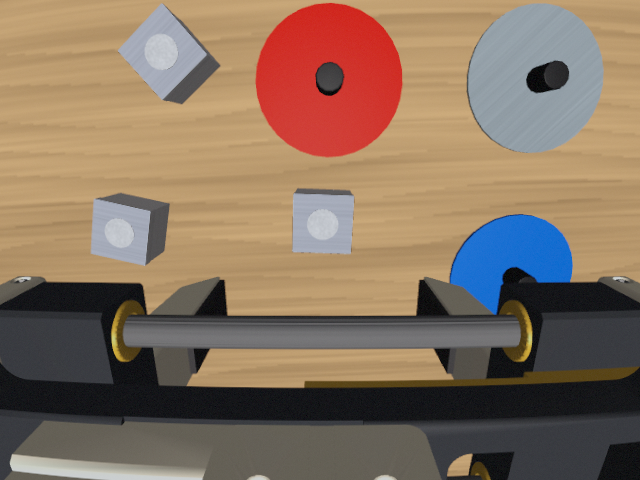

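The wrist view shows this tin at about (322,222), centred between the fingers, and it agrees with the top view to 2 mm. Next I'll go down, grip and lift a little to weigh it.

>>> carry_out([
  [1,-0.2,0.23,1,0,0,0.2],
  [1,0,0,1,0,0,0],
  [1,0,0,1,0,0,0],
  [1,0,0,1,0,0,0],
  [1,0,0,1,0,0,0],
  [1,0,0,1,0,0,0],
  [1,0,0,1,0,0,0],
  [1,0,0,0.8,0,0,0],
])

```text
clock: 3.4
position: [0.4622, -0.1126, 0.0304]
ee_rot: [-3.14, 0.101, 0.002]
force: [-0.8, -0.1, 0.0]
width: 1.003
gripper_force: 0.0
```

>>> carry_out([
  [1,0,0,0.4,0,0,0],
  [1,0,0,0.2,0,0,0],
  [1,0,0,0,0,0,0],
  [0,0,0,0,0,0,0],
  [0,0,0,0,0,0,0],
  [0,0,0,0,0,0,0],
  [0,0,0,0,0,0,0],
  [0,0,0,0,0,0,0],
], squeeze=25)

```text
clock: 4.2
position: [0.463, -0.1123, 0.017]
ee_rot: [-3.14, 0.101, -0.001]
force: [0.7, 1.6, 1.0]
width: 0.616
gripper_force: 0.6
```

>>> carry_out([
  [0,0,0,0,0,0,0],
  [0,0,0,0,0,0,0],
  [0,0,0,-0.4,0,0,0],
  [0,0,0,-0.6,0,0,0],
  [0,0,0,0,0,0,0],
  [0,0,0,0,0,0,0],
])

```text
clock: 4.8
position: [0.4629, -0.1128, 0.0419]
ee_rot: [3.14, -0.101, 0.001]
force: [-0.1, 0.3, -1.6]
width: 0.609
gripper_force: 25.0
```

>>> carry_out([
  [0,0,0,0,0,0,0],
])

```text
clock: 4.9
position: [0.4624, -0.1126, 0.0414]
ee_rot: [3.14, -0.101, -0.001]
force: [0.6, 0.3, -1.1]
width: 0.61
gripper_force: 25.0
```

>>> carry_out([
  [0,0,0,0,0,0,0],
])

```text
clock: 5.0
position: [0.4623, -0.1125, 0.0412]
ee_rot: [-3.14, 0.101, 0.002]
force: [-0.5, -0.2, -1.3]
width: 0.61
gripper_force: 25.0
```

Reads about 1.3 N, so this one is light. I'll set it back down and go to the tin at (0.467, 0.092).

>>> carry_out([
  [0,0,0,0.4,0,0,0],
  [0,0,0,0.3,0,0,0],
  [0,0,0,0.15,0,0,0],
  [0,0,0,0.12,0,0,0],
  [0,0,0,0,0,0,0],
  [0,0,0,0,0,0,0],
  [0.9,0,0,0,0,0,0],
  [0.9,0,0,0,0,0,0],
])

```text
clock: 5.8
position: [0.4629, -0.1125, 0.0176]
ee_rot: [3.14, -0.101, 0.001]
force: [-0.1, 0.1, 0.2]
width: 0.732
gripper_force: 0.0
```

>>> carry_out([
  [1,0,0,0,0,0,0],
  [1,0,0,0,0,0,0],
  [1,0,0,-0.4,0,0,0],
  [1,0,0,-0.8,0,0,0],
  [1,0,0,-1,0,0,0],
  [1,0,0,-1,0,0,1],
  [1,0,0,-1,0,0,1],
])

```text
clock: 6.5
position: [0.4626, -0.1124, 0.1242]
ee_rot: [-3.113, 0.42, -0.001]
force: [0.1, -0.2, -0.6]
width: 0.999
gripper_force: 0.0
```

>>> carry_out([
  [1,-0.24,-0.99,-0.4,0,0,0],
  [1,-0.24,-0.99,0,0,0,0],
  [1,-0.24,-0.99,0,0,0,0],
  [1,-0.24,-0.99,0,0,0,0],
  [1,-0.24,-0.99,0,0,0,0],
  [1,-0.24,-0.99,0,0,0,0],
  [1,-0.24,-0.99,0,0,0,0],
  [1,-0.24,-0.99,0,0,0,0],
])

```text
clock: 7.3
position: [0.468, 0.0922, 0.1333]
ee_rot: [-3.114, 0.414, -0.001]
force: [2.0, 0.2, -0.3]
width: 0.997
gripper_force: 0.0
```

```bash
python3 - <<'E'
from h import *
im=grab("wrist"); cv2.imwrite("pics/w2.png",im["pixels"][...,::-1])
for x,y in ((.467,.092),(.6267,.0254)):
    try: rect(im,x,y)
    except Exception as e: print(e)
im=grab("top")
for x,y in ((.467,.092),(.6267,.0254),(.463,-.1125)):
    try: rect(im,x,y)
    except Exception as e: print(e)
delta(.467,.092,.017,-15.1)
E
```

```text
rect ((465.1686096191406, 93.99142456054688), (57.614253997802734, 59.18624496459961), 74.67864227294922) circ ((464.4310607910156, 93.99036407470703), 40.248050689697266) px [279 209] [362 289] z 0.0489
rect ((600.115478515625, 38.900306701660156), (64.98915100097656, 30.477767944335938), 75.29547119140625) circ ((614.576416015625, 35.105323791503906), 32.49595260620117) px [296   0] [402  52] z 0.0488
rect ((475.7261047363281, 81.44631958007812), (24.074661254882812, 35.43825912475586), 75.0687484741211) circ ((476.3096008300781, 80.76715087890625), 20.262880325317383) px [264 261] [274 277] z 0.0488
rect ((626.5404663085938, 25.254140853881836), (59.32243347167969, 58.04436111450195), 37.87245559692383) circ ((626.6476440429688, 25.987548828125), 40.47489547729492) px [274 189] [306 222] z 0.0485
rect ((465.58294677734375, -113.90170288085938), (57.31401824951172, 57.893917083740234), 85.4334716796875) circ ((466.20306396484375, -113.58714294433594), 39.912689208984375) px [338 258] [363 283] z 0.0487
clock 7.40 pos [0.4682 0.0951 0.1334] yaw -14.86 tilt [0.0012 0.002 ]
turn z shares 0.04; then tool shares [-0.01  0.13  4.66]
```

>>> carry_out([
  [1,-0.1,0.05,1,0,0,0],
  [1,0,0,1,0,0,0],
  [1,0,0,1,0,0,0],
  [1,0,0,0.9,0,0,0],
  [1,0,0,0.5,0,0,0],
  [1,0,0,0.24,0,0,0],
  [0.4,0,0,0,0,0,0],
  [0,0,0,0,0,0,0],
], squeeze=25)

```text
clock: 8.2
position: [0.4658, 0.0904, 0.0172]
ee_rot: [-3.114, 0.414, -0.001]
force: [0.5, -0.5, -0.1]
width: 0.874
gripper_force: 0.0
```

>>> carry_out([
  [0,0,0,0,0,0,0],
  [0,0,0,0,0,0,0],
  [0,0,0,0,0,0,0],
  [0,0,0,0,0,0,0],
  [0,0,0,-0.4,0,0,0],
  [0,0,0,-0.6,0,0,0],
  [0,0,0,0,0,0,0],
  [0,0,0,0,0,0,0],
])

```text
clock: 9.0
position: [0.4652, 0.0902, 0.0415]
ee_rot: [3.114, -0.414, 0.0]
force: [-0.4, 0.6, -6.9]
width: 0.608
gripper_force: 25.0
```

>>> carry_out([
  [0,0,0,0,0,0,0],
])

```text
clock: 9.1
position: [0.4648, 0.0902, 0.041]
ee_rot: [3.114, -0.414, -0.002]
force: [0.1, -0.7, -5.4]
width: 0.61
gripper_force: 25.0
```

>>> carry_out([
  [0,0,0,0,0,0,0],
])

```text
clock: 9.2
position: [0.4648, 0.0904, 0.0409]
ee_rot: [3.114, -0.414, -0.002]
force: [-0.8, 0.6, -5.3]
width: 0.61
gripper_force: 25.0
```

5.3 N, so this is the ore tin. Now I'll lift it and carry it to the canister.

>>> carry_out([
  [0,0,0,-0.6,0,0,0],
  [0,0,0,-1,0,0,0],
  [0,0,0,-1,0,0,0],
  [0,0,0,-0.9,0,0,0],
  [0,0.13,-0.42,-0.5,0,0,0],
  [0,0.27,-0.89,0,0,0,0],
  [0,0.27,-0.89,0,0,0,0],
  [0,0.27,-0.89,0,0,0,0],
])

```text
clock: 10.0
position: [0.5082, 0.1595, 0.141]
ee_rot: [3.114, -0.414, -0.001]
force: [0.1, 0.3, -6.1]
width: 0.61
gripper_force: 25.0
```

>>> carry_out([
  [0,0.27,-0.89,0,0,0,0],
  [0,0.27,-0.89,0,0,0,0],
  [0,0.27,-0.89,0,0,0,0],
  [0,0.27,-0.89,0,0,0,0],
  [0,0.27,-0.89,0,0,0,0],
  [0,0.27,-0.89,0,0,0,0],
  [0,0.27,-0.89,0,0,0,0],
])

```text
clock: 10.7
position: [0.5944, 0.2975, 0.1402]
ee_rot: [3.113, -0.414, -0.002]
force: [0.0, 0.3, -5.6]
width: 0.613
gripper_force: 25.0
```

>>> carry_out([
  [0,0.27,-0.89,0,0,0,0],
  [0,0.13,-0.48,0,0,0,0],
  [0,0,0,0,0,0,0],
  [0,0,0,0,0,0,0],
])

```text
clock: 11.1
position: [0.6124, 0.3268, 0.1402]
ee_rot: [3.112, -0.413, -0.003]
force: [-0.7, -0.0, -5.1]
width: 0.607
gripper_force: 25.0
```

```bash
python3 - <<'E'
from h import *
for n in("side","wrist","top"):
    im=grab(n); cv2.imwrite(f"pics/c_{n}.png",im["pixels"][...,::-1]); P=cloud(im)
    m=(P[...,2]>.058)&(P[...,2]<.072)&(abs(np.hypot(P[...,0]-.6135,P[...,1]-.327)-.067)<.012)
    q=P[m]; A=np.c_[q[:,:2],np.ones(len(q))]; s=np.linalg.lstsq(A,(q[:,:2]**2).sum(1),rcond=None)[0]
    print(n,m.sum(),"rim c",s[:2]/2,"r",np.sqrt(s[2]+(s[:2]**2).sum()/4), np.median(q[:,2]))
delta(.6135,.327,.022,-15.1)
E
```

```text
side 755 rim c [0.61195028 0.3310862 ] r 0.0669893766337847 0.06542954375300968
wrist 3177 rim c [0.61256061 0.33110795] r 0.0663339388009478 0.06604079028446153
top 210 rim c [0.61438557 0.32667437] r 0.06590904430461383 0.06477270741996642
clock 11.25 pos [0.6129 0.3262 0.1411] yaw -15.19 tilt [-0.0006 -0.0011]
turn z shares -0.02; then tool shares [ 0.02 -0.04  4.77]
```

View pics/c_wrist.png

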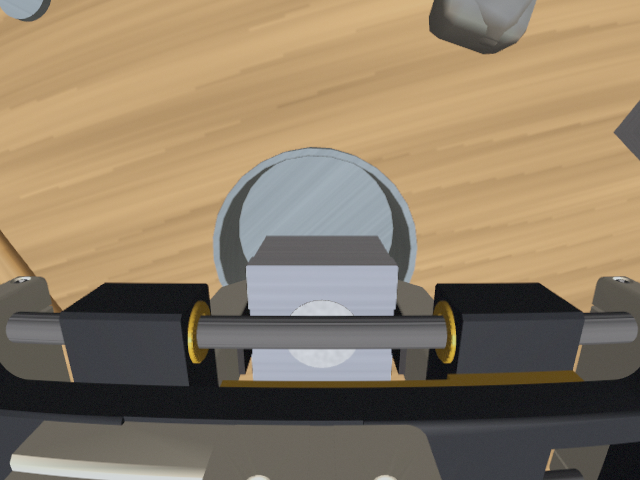

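The wrist view shows the rim circle centred near (315,235), with the tin gripped square at (322,330). Wrist and side views agree on a centre of about (0.613, 0.331). Lowering the tin in now.

>>> carry_out([
  [0,-0.03,-0.15,0.3,0,0,0],
  [0,0,0,1,0,0,0],
  [0,0,0,1,0,0,0],
  [0,0,0,1,0,0,0],
  [0,0,0,0.8,0,0,0],
  [0,0,0,0.4,0,0,0],
  [0,0,0,0.1,0,0,0],
  [0,0,0,0,0,0,0],
])

```text
clock: 12.05
position: [0.6136, 0.3314, 0.0267]
ee_rot: [-3.114, 0.414, -0.0]
force: [0.6, 1.0, -5.7]
width: 0.61
gripper_force: 25.0
```

>>> carry_out([
  [0,0,0,0.07,0,0,0],
  [0,0,0,0.06,0,0,0],
  [0,0,0,0,0,0,0],
])

```text
clock: 12.35
position: [0.6136, 0.3315, 0.0237]
ee_rot: [-3.114, 0.414, -0.001]
force: [-0.6, 0.1, -5.1]
width: 0.608
gripper_force: 25.0
```

>>> carry_out([
  [0,0,0,0.05,0,0,0],
  [0,0,0,0.03,0,0,0],
  [0,0,0,0,0,0,0],
  [0,0,0,0,0,0,0],
])

```text
clock: 12.75
position: [0.6137, 0.3315, 0.0222]
ee_rot: [-3.114, 0.414, -0.001]
force: [-3.6, -2.3, 5.4]
width: 0.609
gripper_force: 25.0
```

Contact felt. Now I'll release with a limited opening, rise and check.

>>> carry_out([
  [0.76,0,0,0,0,0,0],
  [0.76,0,0,0,0,0,0],
  [0.76,0,0,0,0,0,0],
  [0.76,0,0,0,0,0,0],
  [0.76,0,0,-0.3,0,0,0],
  [0.76,0,0,-0.6,0,0,0],
  [0.76,0,0,-1,0,0,0],
  [0.76,0,0,-1,0,0,0],
])

```text
clock: 13.55
position: [0.6135, 0.3314, 0.0956]
ee_rot: [-3.114, 0.414, -0.001]
force: [0.4, 0.7, -0.0]
width: 0.76
gripper_force: 0.0
```

>>> carry_out([
  [0.76,0,0,-1,0,0,0],
  [0.76,0,0,-1,0,0,0],
  [0.76,0,0,-1,0,0,0],
  [0.76,0,0,-1,0,0,0],
  [0.7,0,0.5,-0.2,0,0,0],
])

```text
clock: 14.05
position: [0.6112, 0.322, 0.2036]
ee_rot: [-3.109, 0.41, -0.008]
force: [0.1, 0.8, 0.3]
width: 0.717
gripper_force: 0.0
```

>>> carry_out([
  [0.7,0.23,0.95,0,0,0,0],
  [0.7,0.23,0.95,0,0,0,0],
  [0.7,0.23,0.95,0,0,0,0],
  [0.7,0.23,0.95,0,0,0,0],
  [0.7,0.23,0.95,0,0,0,0],
  [0.7,0.23,0.95,0,0,0,0],
  [0.7,0.23,0.95,0,0,0,0],
  [0.7,0.23,0.95,0,0,0,0],
])

```text
clock: 14.85
position: [0.6043, 0.122, 0.1989]
ee_rot: [3.114, -0.415, -0.0]
force: [0.2, 0.1, -0.7]
width: 0.706
gripper_force: 0.0
```

```bash
python3 - <<'E'
from h import *
im=grab("top"); rect(im,.613,.331,lo=.045,hi=.061,z=.053,rad=.05)
P=cloud(im); m=(P[...,2]>.058)&(P[...,2]<.075)&(abs(np.hypot(P[...,0]-.6135,P[...,1]-.329)-.067)<.012)
c=max(cv2.findContours(m.astype(np.uint8),0,1)[0],key=cv2.contourArea)
q=onplane(im,c.reshape(-1,2),.066)[:,:2].astype(np.float32); print("outer",cv2.minEnclosingCircle(q),cv2.fitEllipse(q))
cv2.imwrite("pics/t2.png",cv2.resize(im["pixels"][150:290,100:280,::-1],(760,590),interpolation=cv2.INTER_CUBIC))
delta(.5955,-.328,.014,-15.1)
E
```

```text
rect ((616.3616943359375, 338.2507629394531), (41.302268981933594, 57.89854049682617), 74.66878509521484) circ ((616.08544921875, 337.2430725097656), 34.9638786315918) px [147 200] [163 227] z 0.0536
outer ((0.612515926361084, 0.33727121353149414), 0.06909395009279251) ((0.6141822338104248, 0.3284948170185089), (0.13247215747833252, 0.13312901556491852), 84.28917694091797)
clock 14.90 pos [0.6047 0.1163 0.1989] yaw -15.46 tilt [-0.0001 -0.0038]
turn z shares -0.06; then tool shares [ 4.27 17.25  7.4 ]
```

View pics/t2.png

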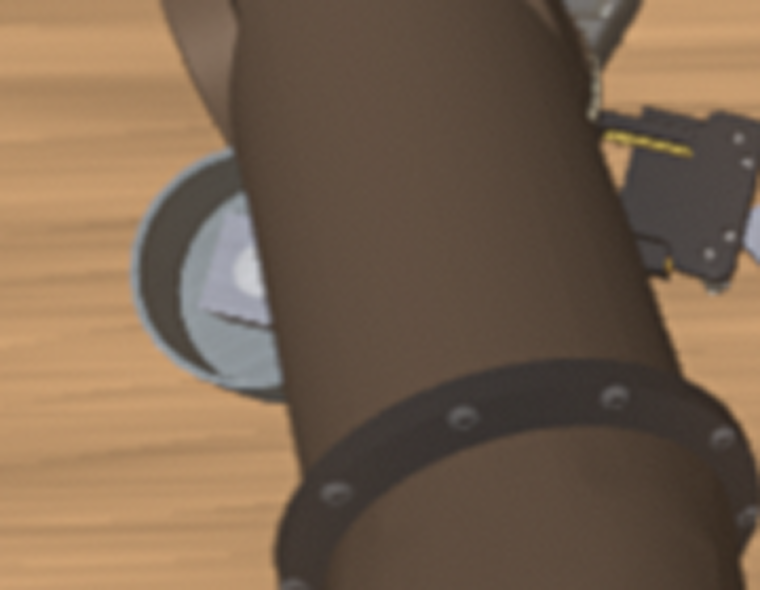

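The arm partly hides the canister, but the tin's square top is visible inside it at about (235,265), standing level with its top at 0.054. On to the cover.

>>> carry_out([
  [0.7,0.23,0.95,0,0,0,0],
  [0.7,0.23,0.95,0,0,0,0],
  [0.7,0.23,0.95,0,0,0,0],
  [0.7,0.23,0.95,0,0,0,0],
  [0.7,0.23,0.95,0,0,0,0],
  [0.7,0.23,0.95,0,0,0,0],
  [0.7,0.23,0.95,0,0,0,0],
  [0.7,0.23,0.95,0,0,0,0],
])

```text
clock: 15.7
position: [0.5989, -0.073, 0.1989]
ee_rot: [3.114, -0.414, -0.0]
force: [1.1, 0.2, -0.2]
width: 0.702
gripper_force: 0.0
```

>>> carry_out([
  [0.7,0.23,0.95,0,0,0,0],
  [0.7,0.23,0.95,0,0,0,0],
  [0.7,0.23,0.95,0,0,0,0],
  [0.7,0.23,0.95,0,0,0,0],
  [0.7,0.23,0.95,0.3,0,0,0],
  [0.7,0.23,0.95,0.6,0,0,0],
  [0.7,0.23,0.95,0.6,0,0,0],
  [0.7,0.23,0.95,0.5,0,0,0],
])

```text
clock: 16.5
position: [0.5934, -0.2682, 0.1482]
ee_rot: [3.114, -0.414, -0.001]
force: [-0.6, -0.4, -0.6]
width: 0.699
gripper_force: 0.0
```

>>> carry_out([
  [0.7,0.2,0.5,0,0,0,0],
  [0.7,0,0,0,0,0,0],
  [0.7,0,0,0,0,0,0],
])

```text
clock: 16.8
position: [0.5966, -0.2794, 0.1496]
ee_rot: [-3.114, 0.413, -0.002]
force: [0.3, 0.7, -0.2]
width: 0.701
gripper_force: 0.0
```

```bash
cat >> h.py <<'E'
def rim(im,x,y,r0=.067,lo=.058,hi=.074,z=.066):
    P=cloud(im); w=(np.hypot(P[...,0]-x,P[...,1]-y)<.09)
    m=w&(P[...,2]>lo)&(P[...,2]<hi); q=P[m]
    A=np.c_[q[:,:2],np.ones(len(q))]; s=np.linalg.lstsq(A,(q[:,:2]**2).sum(1),rcond=None)[0]
    c=max(cv2.findContours(m.astype(np.uint8),0,1)[0],key=cv2.contourArea)
    o=onplane(im,c.reshape(-1,2),z)[:,:2].astype(np.float32)
    print("rim lsq",(s[:2]/2).round(4),"r %.4f"%np.sqrt(s[2]+(s[:2]**2).sum()/4),"outer ell",cv2.fitEllipse(o),"hull",cv2.minEnclosingCircle(o))
E
python3 - <<'E'
from h import *
im=grab("wrist"); cv2.imwrite("pics/w4.png",im["pixels"][...,::-1])
print("wrist knob"); c=rect(im,.5955,-.328,rad=.03,lo=.035,hi=.055,z=.042)
im=grab("top"); print("top rim"); rim(im,.6135,.328); print("tin"); rect(im,.6135,.329,lo=.045,hi=.0575,z=.053,rad=.048)
delta(.5955,-.328,.014,-15.1)
E
```

```text
wrist knob
rect ((594.9663696289062, -326.8363037109375), (26.157947540283203, 25.05348777770996), 31.152528762817383) circ ((594.8406372070312, -326.88726806640625), 13.439940452575684) px [366 207] [400 241] z 0.0422
top rim
rim lsq [0.6148 0.3281] r 0.0666 outer ell ((0.6143980622291565, 0.3275737464427948), (0.13651740550994873, 0.14008255302906036), 161.4438018798828) hull ((0.6144869923591614, 0.32706061005592346), 0.07119781523942947)
tin
rect ((614.083740234375, 329.12939453125), (60.26764678955078, 57.79742431640625), 75.00636291503906) circ ((614.4539794921875, 327.9923400878906), 40.33514404296875) px [147 200] [176 228] z 0.0531
clock 16.90 pos [ 0.5968 -0.2785  0.1496] yaw -15.03 tilt [0.0014 0.0006]
turn z shares 0.01; then tool shares [0.46 1.93 5.43]
```

View pics/w4.png

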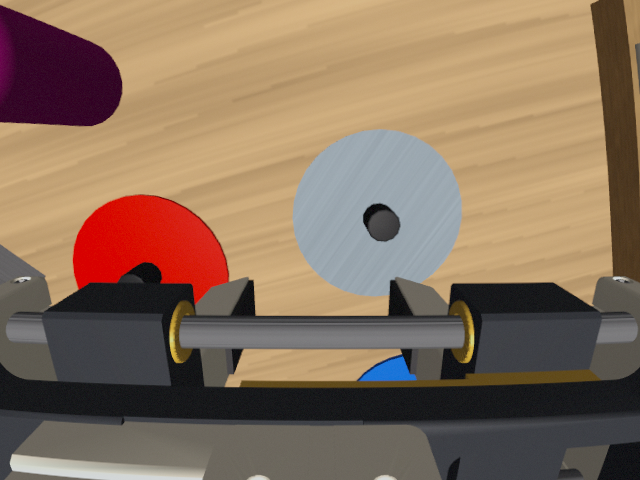

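The wrist view shows the grey cover's knob at about (383,222), with its disc around it. The position agrees with the top view. Now to grasp it.

>>> carry_out([
  [0.7,0.21,0.95,0,0,0,0],
  [0.7,0.22,0.94,0.4,0,0,0],
  [0.7,0,0,1,0,0,0],
  [0.7,0,0,1,0,0,0],
  [0.7,0,0,1,0,0,0],
  [0.7,0,0,1,0,0,0],
  [0.7,0,0,0.6,0,0,0],
  [0.7,0,0,0.3,0,0,0],
], squeeze=30)

```text
clock: 17.7
position: [0.5939, -0.3275, 0.0152]
ee_rot: [-3.114, 0.412, 0.002]
force: [0.1, -0.5, 0.0]
width: 0.702
gripper_force: 0.0
```

>>> carry_out([
  [0.5,0,0,0,0,0,0],
  [0.2,0,0,0,0,0,0],
  [0,0,0,0,0,0,0],
  [0,0,0,0,0,0,0],
  [0,0,0,0,0,0,0],
  [0,0,0,0,0,0,0],
  [0,0,0,0,0,0,0],
  [0,0,0,0,0,0,0],
])

```text
clock: 18.5
position: [0.5944, -0.3288, 0.0168]
ee_rot: [3.114, -0.414, 0.001]
force: [-0.9, 0.7, 5.4]
width: 0.28
gripper_force: 30.0
```

>>> carry_out([
  [0,0,0,-0.3,0,0,0],
  [0,0,0,-0.6,0,0,0],
  [0,0,0,-1,0,0,0],
  [0,0,0,-1,0,0,0],
  [0,0,0,-1,0,0,0],
  [0,0,0,-1,0,0,0],
  [0,0,0,-0.8,0,0,0],
  [0,0,0,-0.4,0,0,0],
])

```text
clock: 19.3
position: [0.5948, -0.3293, 0.1719]
ee_rot: [3.113, -0.414, 0.005]
force: [0.1, 0.1, -2.5]
width: 0.282
gripper_force: 30.0
```

>>> carry_out([
  [0,-0.15,-0.5,0,0,0,0],
  [0,-0.35,-0.95,0,0,0,0],
  [0,-0.35,-0.95,0,0,0,0],
  [0,-0.35,-0.95,0,0,0,0],
  [0,-0.35,-0.95,0,0,0,0],
  [0,-0.35,-0.95,0,0,0,0],
  [0,-0.35,-0.95,0,0,0,0],
  [0,-0.35,-0.95,0,0,0,0],
])

```text
clock: 20.1
position: [0.5767, -0.1369, 0.1675]
ee_rot: [-3.114, 0.413, 0.004]
force: [0.5, -0.4, -1.9]
width: 0.274
gripper_force: 30.0
```

>>> carry_out([
  [0,-0.35,-0.95,0,0,0,0],
  [0,-0.35,-0.95,0,0,0,0],
  [0,-0.35,-0.95,0,0,0,0],
  [0,-0.35,-0.95,0,0,0,0],
  [0,-0.35,-0.95,0,0,0,0],
  [0,-0.14,-0.95,0,0,0,0],
  [0,-0.14,-0.95,0,0,0,0],
  [0,-0.14,-0.95,0,0,0,0],
])

```text
clock: 20.9
position: [0.5738, 0.0601, 0.1675]
ee_rot: [3.114, -0.412, -0.003]
force: [-0.2, -0.2, -1.5]
width: 0.276
gripper_force: 30.0
```

>>> carry_out([
  [0,-0.12,-0.95,0,0,0,0],
  [0,-0.12,-0.95,0,0,0,0],
  [0,-0.12,-0.95,0,0,0,0],
  [0,-0.12,-0.95,0,0,0,0],
  [0,-0.12,-0.95,0,0,0,0],
  [0,-0.12,-0.95,0,0,0,0],
  [0,-0.12,-0.95,0,0,0,0],
  [0,-0.12,-0.95,0,0,0,0],
])

```text
clock: 21.7
position: [0.6001, 0.2494, 0.1673]
ee_rot: [3.113, -0.412, -0.004]
force: [-0.3, 0.3, -1.9]
width: 0.275
gripper_force: 30.0
```

>>> carry_out([
  [0,-0.12,-0.95,0,0,0,0],
  [0,-0.12,-0.95,0,0,0,0],
  [0,0,-0.4,0,0,0,0],
  [0,0,0,0,0,0,0],
  [0,0,0,0,0,0,0],
])

```text
clock: 22.2
position: [0.6106, 0.3037, 0.168]
ee_rot: [3.112, -0.414, -0.001]
force: [0.2, -0.9, -1.9]
width: 0.278
gripper_force: 30.0
```

```bash
python3 - <<'E'
from h import *
im=grab("side"); cv2.imwrite("pics/s5.png",cv2.resize(im["pixels"][180:400,60:350,::-1],(790,600)))
P=cloud(im); p=arm.observe()["position"]
m=(P[...,2]>.145)&(P[...,2]<.175)&(np.hypot(P[...,0]-p[0],P[...,1]-p[1])<.085)
q=P[m]; print(m.sum(),np.linalg.lstsq(np.c_[q[:,:2],np.ones(len(q))],q[:,2],rcond=None)[0], np.percentile(q[:,2],[5,50,95]), cv2.minEnclosingCircle(q[:,:2].astype(np.float32)))
im=grab("wrist"); cv2.imwrite("pics/w5.png",im["pixels"][...,::-1])
try: rim(im,.613,.3305)
except Exception as e: print(e)
delta(.613,.3305,.078,-15.1)
E
```

```text
2558 [ 0.0035356  -0.00121369  0.16088272] [0.16045057 0.16242978 0.16462041] ((0.6112185716629028, 0.3026183843612671), 0.07371310144662857)
rim lsq [0.6172 0.3331] r 0.0631 outer ell ((0.6748507022857666, 0.3529074788093567), (0.004360915161669254, 0.030904941260814667), 19.719173431396484) hull ((0.6747457981109619, 0.35450634360313416), 0.01566951721906662)
clock 22.30 pos [0.6111 0.3031 0.1685] yaw -15.25 tilt [-0.0003 -0.0014]
turn z shares -0.03; then tool shares [-0.21 -1.08  3.62]
```

View pics/s5.png

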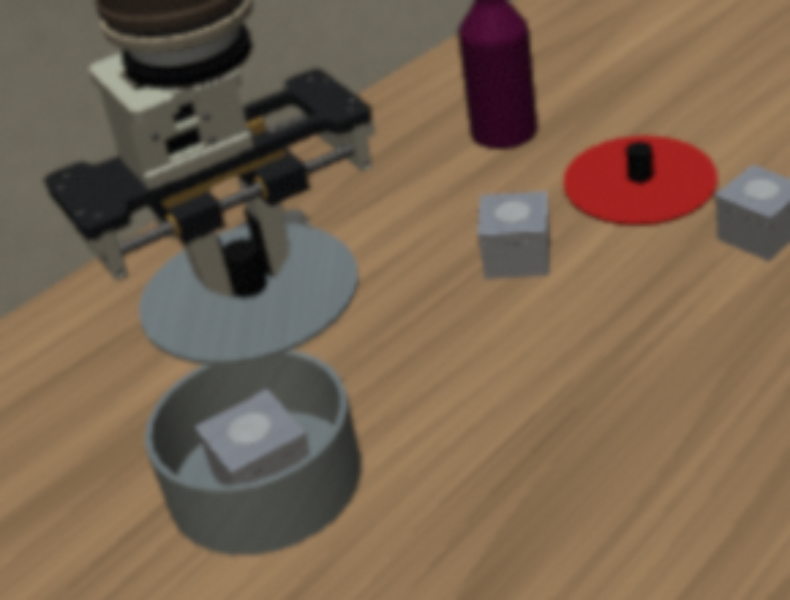

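The side view shows the cover hanging level at about (250,290), above the canister. The tin is upright inside at (250,440). Now I'll centre it and lower it to just above the rim.

>>> carry_out([
  [0,-0.12,-0.55,0,0,0,0],
  [0,-0.12,-0.54,0.4,0,0,0],
  [0,0,0,0.9,0,0,0],
  [0,0,0,0.9,0,0,0],
  [0,0,0,0.6,0,0,0],
  [0,0,0,0.3,0,0,0],
  [0,0,0,0,0,0,0],
  [0,0,0,0,0,0,0],
])

```text
clock: 23.1
position: [0.6127, 0.3334, 0.0919]
ee_rot: [-3.113, 0.414, -0.001]
force: [-0.2, -0.1, -1.6]
width: 0.275
gripper_force: 30.0
```

```bash
python3 - <<'E'
from h import *
im=grab("side"); cv2.imwrite("pics/s6.png",cv2.resize(im["pixels"][280:400,80:240,::-1],(800,600)))
P=cloud(im); p=arm.observe()["position"]
m=(P[...,2]>p[2]-.012)&(P[...,2]<p[2]+.002)&(np.hypot(P[...,0]-p[0],P[...,1]-p[1])<.085)
q=P[m]; print(m.sum(),np.linalg.lstsq(np.c_[q[:,:2],np.ones(len(q))],q[:,2],rcond=None)[0],cv2.minEnclosingCircle(q[:,:2].astype(np.float32)))
delta(.6125,.331,.0765,-15.1)
E
```

```text
2558 [ 0.0051538  -0.00488247  0.08501563] ((0.6124365925788879, 0.332253098487854), 0.07420387119054794)
clock 23.15 pos [0.6129 0.3334 0.0923] yaw -15.15 tilt [0.0015 0.001 ]
turn z shares -0.01; then tool shares [0.01 0.1  0.63]
```

>>> carry_out([
  [0,0,0.08,0.15,0,0,0],
  [0,0,0,0.15,0,0,0],
  [0,0,0,0.05,0,0,0],
  [0,0,0,0.05,0,0,0],
  [0,0,0,0.05,0,0,0],
  [0,0,0,0,0,0,0],
])

```text
clock: 23.75
position: [0.6117, 0.331, 0.0798]
ee_rot: [3.114, -0.414, -0.0]
force: [-0.8, -0.5, -2.0]
width: 0.276
gripper_force: 30.0
```

>>> carry_out([
  [0,0,0,0.04,0,0,0],
  [0,0,0,0.04,0,0,0],
  [0,0,0,0.04,0,0,0],
  [0,0,0,0,0,0,0],
])

```text
clock: 24.15
position: [0.6117, 0.331, 0.0769]
ee_rot: [3.114, -0.414, 0.0]
force: [-0.7, -0.3, -2.3]
width: 0.276
gripper_force: 30.0
```

Past the rim edge with no contact, so the lip is inside. A few more small steps down.

>>> carry_out([
  [0,0,0,0.03,0,0,0],
  [0,0,0,0,0,0,0],
])

```text
clock: 24.35
position: [0.6118, 0.331, 0.0768]
ee_rot: [-3.114, 0.414, -0.001]
force: [-1.2, -1.8, 3.2]
width: 0.275
gripper_force: 30.0
```

>>> carry_out([
  [0,0,0,0.02,0,0,0],
  [0,0,0,0,0,0,0],
])

```text
clock: 24.55
position: [0.6118, 0.331, 0.0768]
ee_rot: [-3.114, 0.414, -0.001]
force: [-2.5, -2.4, 8.1]
width: 0.278
gripper_force: 30.0
```

It sits on the rim at the expected height. Release and retreat.

>>> carry_out([
  [0.6,0,0,0,0,0,0],
  [0.6,0,0,0,0,0,0],
  [0.6,0,0,0,0,0,0],
  [0.6,0,0,0,0,0,0],
  [0.6,0,0,-0.3,0,0,0],
  [0.6,0,0,-0.8,0,0,0],
  [0.6,0,0,-1,0,0,0],
  [0.6,0,0,-1,0,0,0],
])

```text
clock: 25.35
position: [0.6117, 0.331, 0.1544]
ee_rot: [3.114, -0.414, -0.0]
force: [0.8, 0.5, 0.1]
width: 0.6
gripper_force: 0.0
```

>>> carry_out([
  [0.6,0,0,-1,0,0,0],
  [0.6,-1,0,-1,0,0,0],
  [0.6,-1,0,-1,0,0,0],
  [0.6,-1,0,0,0,0,0],
  [0.6,-1,0,0,0,0,0],
  [0.6,0,0,0,0,0,0],
])

```text
clock: 25.95
position: [0.5116, 0.3595, 0.2295]
ee_rot: [-3.114, 0.406, 0.002]
force: [0.2, 1.3, -1.1]
width: 0.601
gripper_force: 0.0
```

```bash
python3 - <<'E'
from h import *
im=grab("side"); cv2.imwrite("pics/s7.png",cv2.resize(im["pixels"][180:420,60:380,::-1],(800,600)))
P=cloud(im)
r=np.hypot(P[...,0]-.612,P[...,1]-.331)
m=(P[...,2]>.06)&(P[...,2]<.085)&(r<.068)&(r>.03)
q=P[m]; print(m.sum(),np.linalg.lstsq(np.c_[q[:,:2]-[.612,.331],np.ones(len(q))],q[:,2],rcond=None)[0])
for x,y in((.6267,.0254),(.463,-.1125)): rect(im,x,y)
delta(.6,.3,.2,-15)
E
```

```text
2236 [ 0.00850292 -0.00674212  0.0712007 ]
rect ((622.6939086914062, 31.772249221801758), (57.278114318847656, 74.91671752929688), 38.25052261352539) circ ((621.4066772460938, 31.118343353271484), 45.20391845703125) px [235 250] [260 270] z 0.0496
rect ((462.0933532714844, -109.13954162597656), (70.14372253417969, 65.56346130371094), 86.79109191894531) circ ((462.35308837890625, -110.9655532836914), 45.557525634765625) px [323 240] [356 262] z 0.0494
clock 26.00 pos [0.5137 0.3582 0.2293] yaw -14.98 tilt [0.0004 0.0009]
turn z shares 0.00; then tool shares [3.94 1.36 1.17]
```

View pics/s7.png

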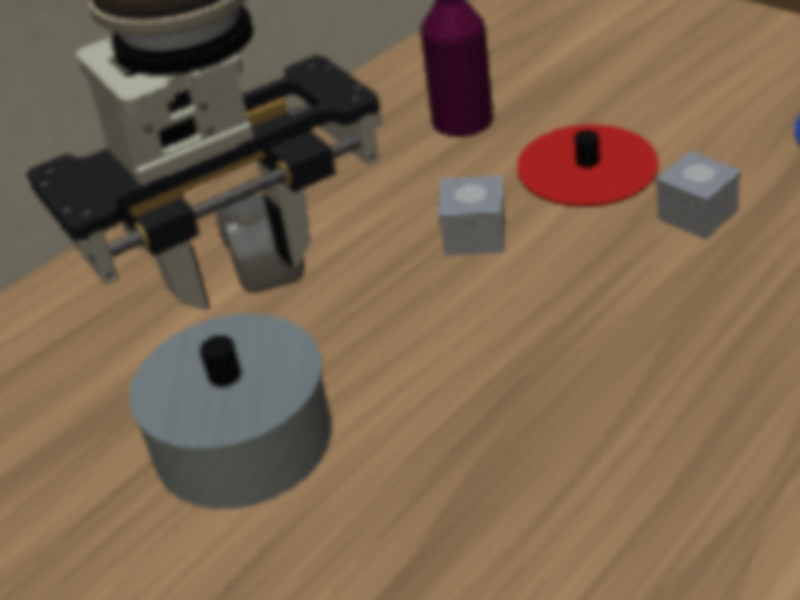

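The cover sits flat on the rim at about (225,380), at 0.071 m against 0.070 expected, and is level to within camera error. Both light tins stand upright at (472,215) and (698,195). Handing in.

```bash
python3 -c "
from cell import arm
print(arm.sign_off())"
```

```text
the job is handed in; nothing more can be done
None
```

The job is handed in: the heavy tin read about 5.3 N and stands in the canister with the grey cover seated. The other tin I weighed read about 1.3 N, the third was not lifted, and both stand upright on the bench; rock and bottle were left alone.

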